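Open the sprung marking fixture and tray the marked casting

TASK

The laser has finished marking the casting that is clamped in the sloping clamshell fixture. Press the fixture's release button so that the lid springs open to its stop, keeping the gripper out of the lid's way, then lift the casting out and set it down gently, without dropping it, flange flat on the floor of the one free pocket of the parts tray, leaving the lid open. Leave the other castings and the can where they stand, and press no button on the control box.

Things in the scene. Friction and masses are not known exactly. Their poses are not given: they have to be found in the camera images.
- release_button_top (a point): Middle of the top of the release button, a black round push button 26 mm in diameter at the fixture's low front end. z: the slope's normal, out of the button (push along -z), 30 degrees from vertical, leaning to the fixture's front; x: up the slope to the lid's hinge; y: level, across. Along z the button top is 31 mm over the slope plate, 13.5 mm over the shut lid's face; the lid's front edge begins 24 mm up the slope (x)
- release_button (a joint): Travel of the release button: 0 out, 0.006 m fully pressed; spring return, 1.5 N at first to 5 N fully pressed. It draws back a latch bolt and lets the lid go at about 0.004 m
- lid (a joint): Angle of the clamshell lid: 0 shut and latched, 1.66 rad open at its stop, where its spring holds it. Once unlatched it flies open by itself in under 1 s. Aluminium frame 104 mm wide, 8 mm thick, with a 52 x 60 mm window for the casting's boss; it reaches 124 mm from the hinge (132 mm at the latch). At its stop it leans 25 degrees from vertical out over the nest, so nothing fits in from straight above
- lid_hinge (a point): Middle of the lid's hinge axis, across the top of the slope: 156 mm up the slope from the button and 17 mm below the button top's level along the slope's normal. Axes: as the button's with the lid shut; the lid turns about y
- casting_mid (a point): Centre of the casting to take out: a bare aluminium die-cast housing: flange 62 x 84 x 8 mm, round boss 34 mm in diameter on its middle, 48 mm tall over all, about 0.3 kg. Origin on the boss axis, 24 mm above the underside; z along the boss away from the flange, x along the 62 mm side, y along the 84 mm side. It lies under the lid, z along the slope's normal, 94 mm up the slope from the button; its boss is free all round once the lid is open
- free_pocket (a point): Centre of the floor of the one free pocket of the parts tray (fixed, white plastic, 160 x 204 mm, 14 mm tall, walls and floor 4 mm; 2 x 2 pockets, each 74 x 96 mm inside, 10 mm deep). x along the pocket's 74 mm side, y along its 96 mm side, z up. The others lie at +78 mm in x, +100 mm in y, and both, with finished castings in them. The tray may stand turned any way round
- fixture: The sloping clamshell fixture, fixed: base plate 200 x 160 x 10 mm, origin under its centre, x from the low front (the button's end) to the high back, z up; the casting's nest on the slope has rails 7 mm high with 1.5 mm play; the slope's back edge is about 125 mm high, the open lid's edge about 245 mm high
- done1_mid (a point): Centre of a finished casting, the same make as the marked one, standing in the tray pocket on the +x and +y side of the free one; stays there. Origin on the boss axis, 24 mm above the underside; z along the boss away from the flange, x along the 62 mm side, y along the 84 mm side
- done2_mid (a point): Centre of a finished casting, the same make as the marked one, standing in the tray pocket on the +y side of the free one; stays there. Origin on the boss axis, 24 mm above the underside; z along the boss away from the flange, x along the 62 mm side, y along the 84 mm side
- done3_mid (a point): Centre of a finished casting, the same make as the marked one, standing in the tray pocket on the +x side of the free one; stays there. Origin on the boss axis, 24 mm above the underside; z along the boss away from the flange, x along the 62 mm side, y along the 84 mm side
- raw1_mid (a point): Centre of a casting still to be marked, same make, standing on its flange on the bench close beside the fixture; leave alone. Origin on the boss axis, 24 mm above the underside; z along the boss away from the flange, x along the 62 mm side, y along the 84 mm side
- raw2_mid (a point): Centre of a casting still to be marked, same make, standing on its flange on the bench close beside the fixture; leave alone. Origin on the boss axis, 24 mm above the underside; z along the boss away from the flange, x along the 62 mm side, y along the 84 mm side
- can: Small steel can 42 mm in diameter, 75 mm tall, standing between fixture and tray; origin under its centre
- stop_button (a joint): Travel of the mushroom button on the control box at the side of the bench: 0 out, 0.006 m pressed; not to be pressed
- start1 (a joint): Travel of the middle button on the control box: 0 out, 0.005 m pressed; not to be pressed
- start2 (a joint): Travel of the end button on the control box: 0 out, 0.005 m pressed; not to be pressed
There are look-alikes about, which are no part of the job. Leave any blue or purple look-alike of the part that bears casting_mid alone.

How it is judged:
By the outcome, as a careful person would: the job done as asked, in the order asked, and still so for the second after the job is handed in, with the robot touching nothing.
It also fails if it takes over 56 s, if anything falls off the work surface, if the arm or the gripper's body presses on something with over 40 N, if the wrist force passes 120 N, or if a joint passes its speed limit or range.

ROBOT

A 6-joint arm with a two-finger parallel gripper is mounted at the origin on the work surface. World frame = base frame: x ahead of the robot, y to its left, z up, the work surface at z = 0. Lengths are in mm, angles in rad, forces in N, time in s.
With the tool pointing down it reaches from about 350 to 975 mm from the base axis. Payload 7.1 kg.
Tool frame: the origin (TCP) lies between the finger pads; the fingertips stand 19 mm ahead of it and the grasp point (between the pads) is the TCP (ctrl.finger_overhang is the distance from the TCP to the fingertips, in mm); z points along the fingers, y is the line along which they close (so a half turn about z gives the same grasp; the last joint's range is limited). The gripper opens to 88 mm and grips with 3 to 60 N. Pads are 20 mm wide; open, the fingers measure 115 mm over their backs; the gripper's body (75 mm by 178 mm) begins 61 mm behind the grasp point.
Start: joints at [-1.201, 0.423, 1.63, -0, 1.089, -0.019], TCP at [236.94, -578.329, 241.675] pointing down, gripper open.
Joint ranges: [-3, 3], [-0.9, 2.11], [0.09, 2.58], [-1.31, 4.45], [0.11, 2.69], [-2.54, 2.54]. Speed limits (rad/s): [2.39, 2.39, 3.01, 3.14, 3.14, 3.14].

INTERFACE

Orientations are given as a rotation vector (axis times angle).
In Python, from workcell import ctrl gives the robot as it stands. The module is installed in compiled form; this text tells all that it offers.
- The arm moves only by the tool arm_command, never from a script. Its argument "rows" is one flat list of numbers, 7 for each row, row after row: the turn, a rotation vector about the tool's x, y, z scaled (see below), then the shift along the tool's x, y, z scaled (see below), then the opening, from -1 (shut) to 1 (fully open). A call has 1 to 5 rows; each row is the pose to reach, as a shift and turn from the pose commanded when the call began, along the tool's axes at that moment, turning the shorter way round; what a row does not reach only later rows make up. The controller multiplies each number of a shift by 80 mm and each number of a turn by 180 degrees. A row lasts 1/10 s, in which the tool goes at most 50 mm and 8.59 degrees, less where a joint would pass 70% of its speed; a pose out of reach is approached as far as the arm can. A call with a number of a shift or a turn outside -1 to 1 is refused whole. A call with a gripper value outside its range is refused whole. The fingers move at their own pace and stop on an object; the grip force is fixed at half the most. Time passes only in rows, so rows that repeat a pose let the fingers close. It gives the time, the measured TCP pose, the force, the opening and the grip force at its end, in the units of the state.
- ctrl.get_obs(): the state, without advancing time (a new reading comes with each control period).
- ctrl.get_image(name): name is "scene" or "top" or "wrist"; returns (picture, depth): 400x640x3 uint8, red, green, blue; 400x640 float32, mm along the optical axis (not along the pixel's ray), 0 where there is no reading.
- ctrl.camera_params(name): a dict with "camera_matrix" (3x3 intrinsics, pixels), "world_to_cam" (4x4, takes a point from world to camera coordinates); the wrist camera has in their place "tool_from_camera" (4x4, takes a point from camera to tool coordinates, whose origin is the TCP and whose axes are the flange's). Camera axes: x right, y down, z forward; pixel columns grow to the right and rows downward; lengths in mm; the calibration is good to about 2 mm. The wrist camera is an equidistant fisheye: a pixel r from the principal point sees the ray r / f radians off the axis. A picture is of the moment at which its call begins: read the wrist's pose just before it. camera_params takes no time and is no camera call.
- ctrl.close_job(): hands the job in; it is judged then, once.
The state is a dict: "t": time; "qpos": joint angles; "qvel": joint speeds; "joint_torque": joint torques, N m; "ee_pos": TCP position; "orientation": TCP orientation; "ft_force": force on the tool from outside, world axes, zero at the start; "moment": the same for the moment, N m; "width": finger opening in mm; "grasp_force": force on a finger pad.
Only numpy, scipy, OpenCV 4.12 (cv2) and the standard library are available. Lean on these libraries where they do the work, as an engineer would, in place of code of your own. Each camera call takes 0.05 s, during which the arm holds its last target. There are 200 camera calls.

## Working session

There is one attempt and no reset: what is moved stays moved. The work goes in short steps, Python scripts to look and compute and a tool call to move; the robot and the scene stay as the last step left them, time stands still between calls to the robot, and variables do not carry over. Pictures are saved under pics/ and viewed, at most 13 in all, crops included, and the job is handed in when it is done.

Besides the shell and the picture viewer there is one more tool, called after "Call:" as a command line: name --argument value ..., lists and objects as JSON in quotes. arm_command: Moves the arm, as the interface text tells. Shifts and turns lie within -1 to 1; 1 stands for 80 mm of shift or 180 degrees of turn. Its arguments: {"type":"object","properties":{"rows":{"type":"array","items":{"type":"number"}}},"required":["rows"]}

```bash
mkdir -p pics; python3 - <<'E'
from workcell import ctrl
import cv2,numpy as np
for n in("scene","top"):
    p,d=ctrl.get_image(n); cv2.imwrite(f"pics/{n}0.png",p[:,:,::-1]); np.savez(f"{n}0.npz",p=p,d=d)
    c=ctrl.camera_params(n); print(n,c["camera_matrix"].round(1).tolist(),np.array(c["world_to_cam"]).round(4).tolist())
c=ctrl.camera_params("wrist");print({k:np.array(v).round(3).tolist() for k,v in c.items()})
o=ctrl.get_obs();print(o)
E
```

```text
scene [[417.9, 0.0, 322.4], [0.0, 417.9, 200.6], [0.0, 0.0, 1.0]] [[0.1427, 0.9897, 0.0145, -50.4163], [0.7914, -0.1053, -0.6021, -332.8761], [-0.5944, 0.0974, -0.7983, 1594.8001], [0.0, 0.0, 0.0, 1.0]]
top [[445.6, 0.0, 330.6], [0.0, 445.6, 192.8], [0.0, 0.0, 1.0]] [[0.0196, -0.9996, 0.0223, -67.8125], [-0.985, -0.0231, -0.171, 519.0092], [0.1715, -0.0186, -0.985, 1523.106], [0.0, 0.0, 0.0, 1.0]]
{'camera_matrix': [[309.707, 0.0, 321.651], [0.0, 309.707, 198.496], [0.0, 0.0, 1.0]], 'tool_from_camera': [[-0.001, -0.958, -0.288, 80.153], [1.0, -0.001, 0.0, -0.355], [-0.0, -0.288, 0.958, -142.827], [0.0, 0.0, 0.0, 1.0]]}
{'t': 0.1, 'qpos': array([-1.20097260e+00,  4.23731893e-01,  1.63056515e+00, -9.56025754e-06,
        1.08856844e+00, -1.89882844e-02]), 'qvel': array([-1.49602655e-03,  2.40153404e-05, -3.63829709e-03,  2.37698332e-04,
        6.68114593e-04, -2.78244338e-04]), 'joint_torque': array([ 8.40668326e-04, -5.45616317e+01, -2.74323839e+01,  6.45527872e-02,
        1.87988573e-02, -5.12551264e-05]), 'ee_pos': array([ 236.79990771, -577.92766657,  241.01873768]), 'orientation': array([-3.08118359e+00, -6.06669702e-01,  3.61878187e-04]), 'ft_force': array([0.966042  , 0.50728149, 0.61940063]), 'moment': array([-0.02084587, -0.06393615,  0.02097898]), 'grasp_force': 0.0, 'width': 87.8935519576076}
```

View pics/scene0.png

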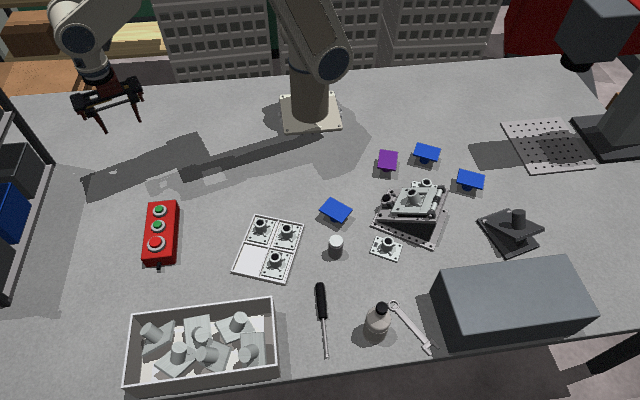

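View pics/top0.png

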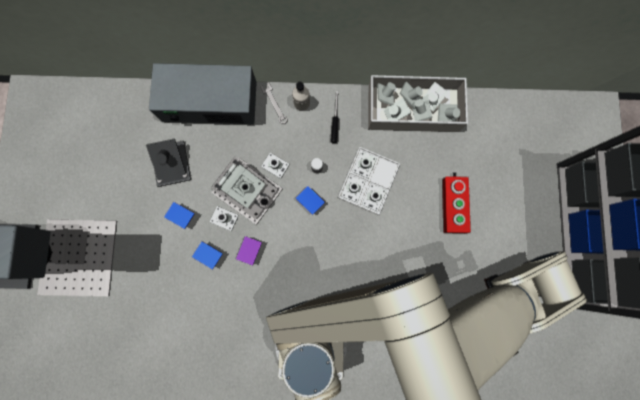

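The scene view shows the fixture at about (412,208), the tray at (268,248) with its free pocket at (250,260), the can at (336,246) and the control box at (158,232). In the top view the fixture is at (247,187) and the free pocket at (385,172). Next I'll enlarge these areas.

```bash
cat > h.py <<'E'
import numpy as np,cv2
from workcell import ctrl
from scipy.spatial.transform import Rotation as R
def tri(a,b):
    A=[]
    for n,(u,v) in (("scene",a),("top",b)):
        c=ctrl.camera_params(n);P=np.array(c["camera_matrix"])@np.array(c["world_to_cam"])[:3]
        A+=[u*P[2]-P[0],v*P[2]-P[1]]
    A=np.array(A);A/=np.linalg.norm(A[:,:3],axis=1)[:,None]
    return np.linalg.lstsq(A[:,:3],-A[:,3],rcond=None)[0]
def proj(n,X):
    c=ctrl.camera_params(n);q=np.array(c["camera_matrix"])@(np.array(c["world_to_cam"])@np.append(X,1))[:3];return q[:2]/q[2]
def ray(n,uv,z):
    c=ctrl.camera_params(n);W=np.array(c["world_to_cam"]);d=W[:3,:3].T@np.linalg.inv(c["camera_matrix"])@np.append(uv,1);o=-W[:3,:3].T@W[:3,3];return o+d*(z-o[2])/d[2]
def depthpts(n,p,d,u0,u1,v0,v1):
    c=ctrl.camera_params(n);W=np.array(c["world_to_cam"]);v,u=np.mgrid[v0:v1,u0:u1];D=d[v0:v1,u0:u1]
    q=np.stack([u,v,np.ones_like(u)],-1)@np.linalg.inv(c["camera_matrix"]).T*D[...,None]
    return (q-W[:3,3])@W[:3,:3]
E
python3 - <<'E'
import cv2,numpy as np
from h import *
s=np.load("scene0.npz");t=np.load("top0.npz")
a=cv2.resize(s["p"][170:270,360:460],(400,400),interpolation=3)
b=cv2.resize(t["p"][145:245,200:300],(400,400),interpolation=3)
cv2.imwrite("pics/crop.png",np.hstack([a,b])[:,:,::-1])
a=cv2.resize(s["p"][205:295,225:315],(360,360),interpolation=3);b=cv2.resize(t["p"][140:230,320:410],(360,360),interpolation=3)
cv2.imwrite("pics/crop2.png",np.hstack([a,b])[:,:,::-1])
E
```

```text
(no output)
```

View pics/crop.png

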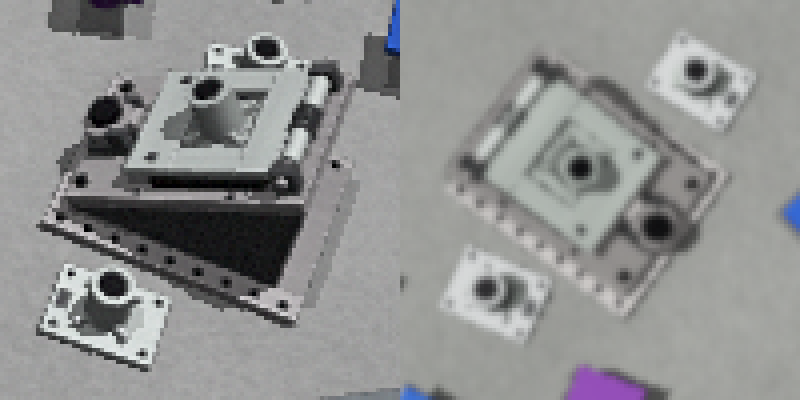

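View pics/crop2.png

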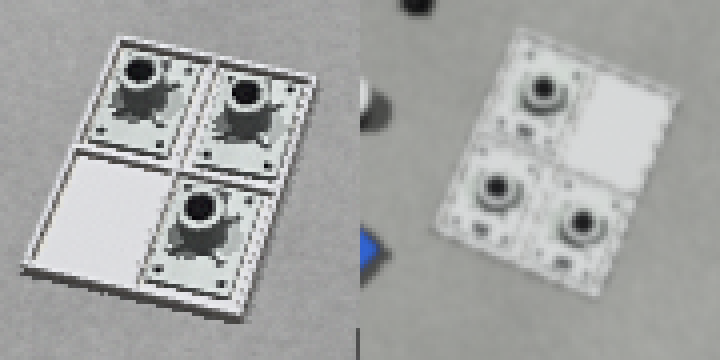

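The crops show, in full-image pixels:

| Item | Scene | Top |
|---|---|---|
| Release button | (386.2,198) | (264.5,202) |
| Marked boss top | (412,192.5) | (245,186.7) |
| Tray boss | (275,256.7) | (366,162) |
| Tray boss | (286.2,228) | (354.5,186.7) |
| Tray boss | (260.2,222.2) | (375.7,195.5) |

The free pocket is the corner away from the robot and to its right.

```bash
python3 - <<'E'
from h import *
pts=dict(button=((386.2,198),(264.5,202)),boss=((412,192.5),(245,186.7)),A=((275,256.7),(366,162)),B=((286.2,228),(354.5,186.7)),C=((260.2,222.2),(375.7,195.5)),
rawn=((388.2,241),(273.7,162.7)),rawf=((426.5,182),(222,217)),can=((336,238),(318,162)))
P={k:tri(*v) for k,v in pts.items()}
for k,v in P.items(): print(k,v.round(1),[(proj(n,v)-np.array(q)).round(1) for n,q in zip(("scene","top"),pts[k])])
d=P['boss']-P['button'];print("yaw",np.degrees(np.arctan2(d[1],d[0])),np.linalg.norm(d[:2]),d[2])
D=P['A']+P['C']-P['B'];print("free D",D, [np.linalg.norm(P[a]-P['B']) for a in 'AC'], [np.degrees(np.arctan2(*(P['B']-P[a])[1::-1])) for a in 'AC'])
t=np.load("top0.npz");s=np.load("scene0.npz")
# depth check
for n,z,uv in (("top",t,(264,202)),("top",t,(385,172)),("top",t,(245,187)),("scene",s,(386,198)),("scene",s,(252,262)),("scene",s,(240,300)),("top",t,(330,230))):
    print(n,uv,depthpts(n,z["p"],z["d"],uv[0],uv[0]+1,uv[1],uv[1]+1)[0,0].round(1))
E
```

```text
button [480.7 174.7  61.3] [array([-1.,  0.]), array([-0.9, -0.2])]
boss [520.4 232.4 129.1] [array([-1.,  0.]), array([-0.8, -0.2])]
A [ 633.4 -177.1   52.2] [array([-1.1, -0. ]), array([-0.9, -0.1])]
B [ 543.1 -137.4   52.5] [array([-1., -0.]), array([-0.8, -0.1])]
C [ 513.2 -211.6   53.4] [array([-1.2, -0. ]), array([-1. , -0.1])]
rawn [623.9 149.2  48.3] [array([-0.7,  0. ]), array([-0.6, -0.1])]
rawf [426.8 320.6  50.1] [array([-1.1,  0.1]), array([-1. , -0.3])]
can [620.   -6.   91.6] [array([-1.5,  0. ]), array([-1.2, -0.2])]
yaw 55.41004383242564 70.0649827097378 67.78034675856418
free D [ 603.55485822 -251.26653914   53.1142732 ] [np.float64(98.66169470603734), np.float64(79.97874229757407)] [np.float64(156.2667818816712), np.float64(68.05183244426894)]
top (264, 202) [479.9 173.3  61.5]
top (385, 172) [ 609.9 -255.2    1.6]
top (245, 187) [518.3 229.3 131.1]
scene (386, 198) [489.4 173.6  73. ]
scene (252, 262) [ 615.1 -242.2    4.6]
scene (240, 300) [ 771.4 -266.8  100.9]
top (330, 230) [393.3 -58.1   1.1]
```

```bash
cat >> h.py <<'E'
import json
ZP=lambda d:np.radians(d)
def pose(th,tilt=0,az=55):
    # tool x heading th (deg) with tool z down, then z leaned by tilt deg toward azimuth az
    x=np.array([np.cos(ZP(th)),np.sin(ZP(th)),0]);z=np.array([0,0,-1.])
    M=R.from_matrix(np.c_[x,np.cross(z,x),z])
    ax=np.array([-np.sin(ZP(az)),np.cos(ZP(az)),0])
    return R.from_rotvec(-ax*ZP(tilt))*M
def wrist(Rt,q1,a):
    return (R.from_euler('y',-a)*R.from_euler('z',-q1)*Rt).as_euler('ZYZ')-np.array([0,0,np.pi/2])
def save(p,Rt): json.dump([list(p),list(Rt.as_rotvec())],open("cmd.json","w"))
def load():
    p,r=json.load(open("cmd.json"));return np.array(p),R.from_rotvec(r)
def plan(targets,grip,maxrot=34):
    """print calls from the stored commanded pose through targets [(p,R)]; stores the end"""
    p,Rc=load()
    for tp,tR in targets:
        while True:
            rv=(Rc.inv()*tR).as_rotvec();sh=Rc.inv().apply(np.array(tp)-p)
            k=max(np.abs(sh).max()/79,np.degrees(np.linalg.norm(rv))/maxrot)
            f=1/np.ceil(k) if k>1 else 1
            row=np.r_[np.round(rv*f/np.pi,3),np.round(sh*f/80,3)]
            n=int(max(np.ceil(np.linalg.norm(sh*f)/45),np.ceil(np.degrees(np.linalg.norm(rv))*f/8),1))+(f==1)
            print(n,"x",row.tolist(),grip)
            p=p+Rc.apply(row[3:]*80);Rc=Rc*R.from_rotvec(row[:3]*np.pi)
            if f==1:break
        print("  ->",p.round(1))
    save(p,Rc)
E
python3 - <<'E'
from h import *
save([236.94,-578.329,241.675],R.from_rotvec(np.array([-3.0812,-.6067,0])/np.hypot(3.0812,.6067)*np.pi))
o=ctrl.get_obs();print(wrist(R.from_rotvec(o['orientation']),o['qpos'][0],o['qpos'][1]+o['qpos'][2]),o['qpos'][3:])
for nm,P in (("slope",pose(235,30,55)),("slope20",pose(235,20,55)),("sl flip",pose(55,30,55)),("down67",pose(67))):
  for q1 in (20,24,-22):
    print(nm,q1,[wrist(P,np.radians(q1),a).round(2).tolist() for a in (1.7,2.0,2.3)])
E
```

```text
[-9.56025754e-06  1.08856844e+00 -1.89882844e-02] [-9.56025754e-06  1.08856844e+00 -1.89882844e-02]
slope 20 [[0.34, 1.03, -2.3], [0.44, 0.75, -2.44], [0.66, 0.49, -2.71]]
slope 24 [[0.31, 1.0, -2.22], [0.4, 0.72, -2.36], [0.62, 0.46, -2.62]]
slope -22 [[0.52, 1.35, -3.01], [0.58, 1.09, -3.18], [0.71, 0.85, -3.39]]
slope20 20 [[0.22, 1.16, -2.24], [0.26, 0.87, -2.32], [0.36, 0.58, -2.46]]
slope20 24 [[0.19, 1.15, -2.17], [0.24, 0.85, -2.24], [0.34, 0.56, -2.37]]
slope20 -22 [[0.35, 1.37, -2.97], [0.38, 1.09, -3.09], [0.47, 0.82, -3.24]]
sl flip 20 [[0.34, 1.03, 0.84], [0.44, 0.75, 0.7], [0.66, 0.49, 0.43]]
sl flip 24 [[0.31, 1.0, 0.92], [0.4, 0.72, 0.78], [0.62, 0.46, 0.52]]
sl flip -22 [[0.52, 1.35, 0.13], [0.58, 1.09, -0.03], [0.71, 0.85, -0.25]]
down67 20 [[0.0, 1.44, 0.75], [0.0, 1.14, 0.75], [0.0, 0.84, 0.75]]
down67 24 [[0.0, 1.44, 0.82], [0.0, 1.14, 0.82], [0.0, 0.84, 0.82]]
down67 -22 [[0.0, 1.44, 0.02], [0.0, 1.14, 0.02], [0.0, 0.84, 0.02]]
```

```bash
python3 - <<'E'
from h import *
plan([([470,-250,300],pose(67))],1)
E
```

```text
2 x [-0.0, -0.0, -0.05, 0.85, -0.539, -0.146] 1
2 x [-0.0, -0.0, -0.05, 0.924, -0.399, -0.146] 1
2 x [-0.0, -0.0, -0.049, 0.975, -0.249, -0.146] 1
2 x [-0.0, -0.0, -0.033, 0.668, -0.065, -0.097] 1
2 x [-0.0, -0.0, -0.033, 0.671, 0.005, -0.097] 1
3 x [-0.0, -0.0, -0.033, 0.667, 0.074, -0.097] 1
  -> [ 470. -250.  300.]
```

Call:
arm_command --rows '[0,0,-0.05,0.85,-0.539,-0.146,-1,0,0,-0.05,0.85,-0.539,-0.146,-1,0,0,-0.05,0.85,-0.539,-0.146,-1]'

```text
t: 0.4
ee_pos: [285.0, -510.0, 253.5]
orientation: [-3.023, -0.851, -0.001]
ft_force: [-0.2, -0.7, 0.2]
width: 67.2
grasp_force: 0.0
```

Call:
arm_command --rows '[0,0,-0.05,0.924,-0.399,-0.146,-1,0,0,-0.05,0.924,-0.399,-0.146,-1]'

```text
t: 0.6
ee_pos: [330.4, -446.0, 264.9]
orientation: [-2.947, -1.086, 0.0]
ft_force: [-0.3, 0.1, 1.2]
width: 51.4
grasp_force: 0.0
```

Call:
arm_command --rows '[0,0,-0.049,0.975,-0.249,-0.146,-1,0,0,-0.049,0.975,-0.249,-0.146,-1]'

```text
t: 0.8
ee_pos: [377.6, -379.9, 276.9]
orientation: [-2.855, -1.311, -0.0]
ft_force: [0.3, -1.1, -0.3]
width: 35.3
grasp_force: 0.0
```

Call:
arm_command --rows '[0,0,-0.033,0.668,-0.065,-0.097,-1,0,0,-0.033,0.668,-0.065,-0.097,-1]'

```text
t: 1.0
ee_pos: [410.0, -335.0, 285.1]
orientation: [2.782, 1.459, 0.002]
ft_force: [-1.7, -1.0, -0.4]
width: 18.9
grasp_force: 0.0
```

Call:
arm_command --rows '[0,0,-0.033,0.671,0.005,-0.097,-1,0,0,-0.033,0.671,0.005,-0.097,-1]'

```text
t: 1.2
ee_pos: [440.6, -292.2, 292.7]
orientation: [2.704, 1.599, 0.002]
ft_force: [0.4, -0.3, -0.7]
width: 3.5
grasp_force: 0.0
```

Call:
arm_command --rows '[0,0,-0.033,0.667,0.074,-0.097,-1,0,0,-0.033,0.667,0.074,-0.097,-1,0,0,-0.033,0.667,0.074,-0.097,-1,0,0,-0.033,0.667,0.074,-0.097,-1]'

```text
t: 1.6
ee_pos: [469.2, -251.1, 299.5]
orientation: [-2.622, -1.729, 0.001]
ft_force: [-0.3, -0.3, -0.1]
width: 0.3
grasp_force: 0.0
```

```bash
cat >> h.py <<'E'
def snap(name):
    o=ctrl.get_obs();p,d=ctrl.get_image("wrist");np.savez(name+".npz",p=p,d=d,pos=o["ee_pos"],rv=o["orientation"]);cv2.imwrite(f"pics/{name}.png",p[:,:,::-1])
def wray(name,uv):
    z=np.load(name+".npz");c=ctrl.camera_params("wrist");K=np.array(c["camera_matrix"]);T=np.array(c["tool_from_camera"])
    v=np.array([(uv[0]-K[0,2])/K[0,0],(uv[1]-K[1,2])/K[1,1]]);th=np.linalg.norm(v);d=np.r_[v/th*np.sin(th),np.cos(th)]
    Rt=R.from_rotvec(z["rv"]);dw=Rt.apply(T[:3,:3]@d);ow=z["pos"]+Rt.apply(T[:3,3])
    return ow,dw/np.linalg.norm(dw)
def wproj(name,X):
    z=np.load(name+".npz");c=ctrl.camera_params("wrist");K=np.array(c["camera_matrix"]);T=np.array(c["tool_from_camera"])
    q=np.linalg.inv(T)@np.append(R.from_rotvec(z["rv"]).inv().apply(np.asarray(X)-z["pos"]),1);q=q[:3]
    th=np.arctan2(np.hypot(q[0],q[1]),q[2]);return K[:2,2]+th*K[0,0]*q[:2]/np.hypot(q[0],q[1])
def wtri(obs):
    A=np.zeros((3,3));b=np.zeros(3)
    for n,uv in obs:
        o,d=wray(n,uv);M=np.eye(3)-np.outer(d,d);A+=M;b+=M@o
    return np.linalg.solve(A,b)
def wplane(n,uv,z):
    o,d=wray(n,uv);return o+d*(z-o[2])/d[2]
E
python3 - <<'E'
from h import *
snap("w1")
plan([([440,-130,300],pose(110))],-1)
E
```

```text
3 x [0.0, 0.0, -0.12, 0.617, -0.466, -0.0] -1
4 x [0.0, 0.0, -0.119, 0.745, -0.207, -0.0] -1
  -> [ 440. -130.  300.]
```

View pics/w1.png

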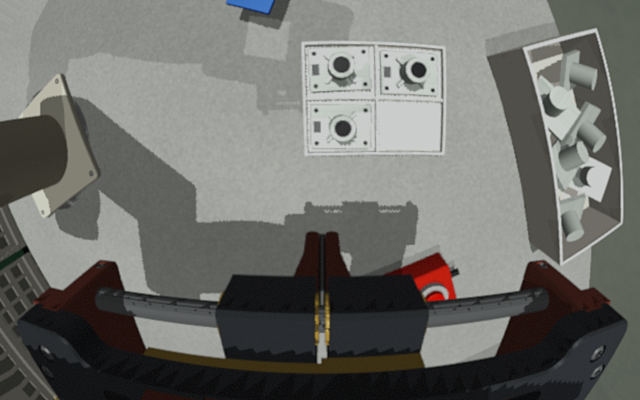

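The wrist view shows the tray upright, with corners near (304,43), (446,47), (443,155) and (303,153). The free pocket is centred at about (411,127), and the neighbouring boss mouths are at (342,65), (415,69) and (342,128).

Call:
arm_command --rows '[0,0,-0.12,0.617,-0.466,0,-1,0,0,-0.12,0.617,-0.466,0,-1,0,0,-0.12,0.617,-0.466,0,-1]'

```text
t: 1.95
ee_pos: [453.6, -189.6, 299.7]
orientation: [-2.245, -2.196, 0.001]
ft_force: [0.3, -1.3, -0.4]
width: 0.4
grasp_force: 0.0
```

Call:
arm_command --rows '[0,0,-0.119,0.745,-0.207,0,-1,0,0,-0.119,0.745,-0.207,0,-1,0,0,-0.119,0.745,-0.207,0,-1,0,0,-0.119,0.745,-0.207,0,-1]'

```text
t: 2.35
ee_pos: [439.5, -130.7, 299.9]
orientation: [1.805, 2.572, -0.0]
ft_force: [1.0, -0.0, -0.8]
width: 0.7
grasp_force: 0.0
```

```bash
cat >> h.py <<'E'
def darkc(name,uv,r=9,thr=70):
    g=cv2.cvtColor(np.load(name+".npz")["p"],cv2.COLOR_RGB2GRAY);n,l,s,c=cv2.connectedComponentsWithStats((g<thr).astype(np.uint8))
    ok=[i for i in range(1,n) if 15<s[i,4]<900]
    i=min(ok,key=lambda i:np.linalg.norm(c[i]-uv));return c[i],s[i,4]
E
python3 - <<'E'
from h import *
import time
snap("w2")
px={'A':(415,69),'B':(342,65),'C':(342,128)}
P={}
for k,v in px.items():
    c1,a1=darkc("w1",v);X0=wplane("w1",c1,52);g=wproj("w2",X0);c2,a2=darkc("w2",g)
    P[k]=wtri([("w1",c1),("w2",c2)]);print(k,c1.round(1),a1,"w2",g.round(1),c2.round(1),a2,P[k].round(1),X0.round(1))
P={k:wplane("w1",darkc("w1",v)[0],52) for k,v in px.items()}
print("D",P['A']+P['C']-P['B'],[np.degrees(np.arctan2(*(q)[1::-1])) for q in (P['B']-P['C'],P['B']-P['A'])],np.linalg.norm(P['B']-P['C']),np.linalg.norm(P['B']-P['A']))
# tray outline corners w1 at z=14
for c in ((304,43),(446,47),(443,155),(303,153)): print(wplane("w1",c,14).round(1))
n=np.array([-.5*np.cos(ZP(55)),-.5*np.sin(ZP(55)),.866]);print("btn in w2",wproj("w2",[480,174,62]))
# arm geometry samples
for f in("w1","w2"):pass
o=ctrl.get_obs();print(o["qpos"].round(3),o["ee_pos"])
E
```

```text
A [418.2  69.4] 155 w2 [436.1 245.5] [436.1 245.1] 99 [ 636.  -177.3   50.4] [ 635.5 -177.4   52. ]
B [341.   64.2] 170 w2 [393.3 200.7] [393.4 200.1] 142 [ 545.4 -136.5   49.8] [ 545.  -136.8   52. ]
C [342.5 128.1] 169 w2 [352.3 242.4] [352.8 242. ] 145 [ 515.5 -212.    50.8] [ 515.1 -212.2   52. ]
D [ 605.5049935 -252.7452752   52.       ] [np.float64(68.32846111808439), np.float64(155.83403747437367)] 81.09238408990349 99.09037793280126
[515.1 -85.3  14. ]
[ 702.8 -159.5   14. ]
[ 640.2 -306.2   14. ]
[ 452.4 -226.    14. ]
btn in w2 [430.16026778 -29.10010217]
[-0.315  0.101  1.923 -0.     1.117 -0.659] [ 439.65798575 -130.86614455  299.94308745]
```

View pics/w2.png

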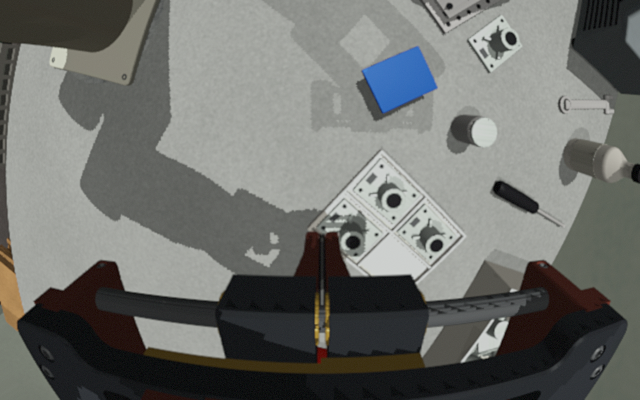

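The second view shows the tray turned 43°, and the can at (480,131). The fixture is just coming into view at (460,10).

```bash
cat >> h.py <<'E'
def q(p,Rt,Lt=270,L1=551,L2=448.5):
    w=np.array(p)-Rt.apply([0,0,Lt]);q1=np.arctan2(w[1],w[0]);r=np.hypot(w[0],w[1]);z=w[2]-(Lt-53)
    c=(r*r+z*z-L1**2-L2**2)/(2*L1*L2);q3=np.arccos(c);q2=np.arctan2(r,z)-np.arctan2(L2*np.sin(q3),L1+L2*np.cos(q3))
    return np.r_[q1,q2,q3,wrist(Rt,q1,q2+q3)].round(2)
E
python3 - <<'E'
from h import *
z=np.load("w1.npz");g=cv2.cvtColor(z["p"],cv2.COLOR_RGB2GRAY)
m=np.zeros_like(g);m[30:170,290:460]=(g[30:170,290:460]>205);m=cv2.morphologyEx(m,cv2.MORPH_CLOSE,np.ones((9,9)))
n,l,s,c=cv2.connectedComponentsWithStats(m);i=1+np.argmax(s[1:,4]);print(s[i])
ct=max(cv2.findContours((l==i).astype(np.uint8),0,1)[0],key=cv2.contourArea)[:,0]
W=np.array([wplane("w1",u,14)[:2] for u in ct]).astype(np.float32);print(cv2.minAreaRect(W))
n_=np.array([-.5*np.cos(ZP(55)),-.5*np.sin(ZP(55)),.866]);b=np.array([480,174,62.])
up=np.array([.866*np.cos(ZP(55)),.866*np.sin(ZP(55)),.5])
for Lt in(200,270,340):
  for th in(235,225):
    print(Lt,th,q(b+19*n_,pose(th,30),Lt),q(b+130*n_,pose(th,30),Lt),q(b+94*up,pose(th,30),Lt),q(b+94*up+120*n_,pose(th,30),Lt))
plan([([440,-20,300],pose(165)),(b+150*n_+30*up,pose(225,30))],-1)
E
```

```text
[337 139  15   8  52]
((510.68292236328125, -234.91055297851562), (9.824291229248047, 19.52289390563965), 67.2136001586914)
200 235 [ 0.2   0.41  2.26  1.37  0.36 -3.62] [ 0.1   0.18  2.26  0.88  0.51 -3.17] [ 0.33  0.44  2.08  1.03  0.35 -3.14] [ 0.25  0.21  2.09  0.7   0.54 -2.84]
200 225 [ 0.2   0.41  2.26  1.37  0.36 -3.44] [ 0.1   0.18  2.26  0.88  0.51 -3.  ] [ 0.33  0.44  2.08  1.03  0.35 -2.96] [ 0.25  0.21  2.09  0.7   0.54 -2.66]
270 235 [ 0.14  0.41  2.32  1.47  0.38 -3.78] [ 0.03  0.16  2.31  0.93  0.53 -3.29] [ 0.28  0.42  2.15  1.15  0.35 -3.3 ] [ 0.19  0.18  2.16  0.75  0.53 -2.94]
270 225 [ 0.14  0.41  2.32  1.47  0.38 -3.6 ] [ 0.03  0.16  2.31  0.93  0.53 -3.11] [ 0.28  0.42  2.15  1.15  0.35 -3.13] [ 0.19  0.18  2.16  0.75  0.53 -2.77]
340 235 [ 0.07  0.41  2.37  1.54  0.4  -3.93] [-0.05  0.15  2.36  0.96  0.54 -3.41] [ 0.23  0.41  2.21  1.26  0.36 -3.47] [ 0.13  0.16  2.22  0.8   0.54 -3.05]
340 225 [ 0.07  0.41  2.37  1.54  0.4  -3.75] [-0.05  0.15  2.36  0.96  0.54 -3.23] [ 0.23  0.41  2.21  1.26  0.36 -3.3 ] [ 0.13  0.16  2.22  0.8   0.54 -2.88]
4 x [-0.0, -0.0, -0.153, 0.646, 0.234, -0.0] -1
5 x [-0.0, -0.0, -0.153, 0.465, 0.507, -0.0] -1
  -> [440. -20. 300.]
5 x [-0.056, -0.067, -0.163, 0.177, 0.948, 0.582] -1
6 x [-0.056, -0.067, -0.162, -0.15, 0.835, 0.74] -1
  -> [451.8 133.8 206.9]
```

```bash
python3 - <<'E'
from h import *
z=np.load("w1.npz");g=cv2.cvtColor(z["p"],cv2.COLOR_RGB2GRAY);print(g[127,405:415],g[127,446:462:3],g[110,296:310])
n_=np.array([-.5*np.cos(ZP(55)),-.5*np.sin(ZP(55)),.866]);b=np.array([480,174,62.])
up=np.array([.866*np.cos(ZP(55)),.866*np.sin(ZP(55)),.5])
for Lt in(200,270,340):
  print([q(b+x*up+h*n_,pose(55,t),Lt).tolist() for x,h,t in((0,13,30),(0,110,30),(94,0,38),(94,120,38))])
save([440,-130,300],pose(110))
plan([([430,-10,300],pose(75)),(b+110*n_,pose(55,30))],-1)
E
```

```text
[204 203 204 203 204 203 202 203 203 203] [168 162 159 161 163 156] [160 159 151 140 136 135 148 183 199 189 161 160 199 203]
[[0.2, 0.43, 2.25, 1.4, 0.36, -0.5], [0.12, 0.22, 2.26, 0.95, 0.48, -0.09], [0.3, 0.44, 2.13, 1.53, 0.39, -0.51], [0.21, 0.21, 2.15, 1.05, 0.5, -0.05]]
[[0.14, 0.42, 2.31, 1.5, 0.37, -0.67], [0.05, 0.2, 2.32, 1.0, 0.49, -0.21], [0.24, 0.43, 2.21, 1.65, 0.42, -0.7], [0.14, 0.18, 2.22, 1.12, 0.52, -0.2]]
[[0.08, 0.42, 2.37, 1.58, 0.4, -0.82], [-0.03, 0.19, 2.37, 1.05, 0.5, -0.34], [0.17, 0.43, 2.29, 1.75, 0.46, -0.87], [0.05, 0.17, 2.3, 1.18, 0.55, -0.34]]
3 x [0.0, 0.0, 0.097, 0.726, 0.198, -0.0] -1
4 x [0.0, 0.0, 0.097, 0.752, -0.029, -0.0] -1
  -> [430. -10. 300.]
3 x [-0.015, 0.082, 0.054, 0.869, -0.112, 0.892] -1
2 x [-0.007, 0.041, 0.028, 0.29, -0.142, 0.535] -1
3 x [-0.007, 0.042, 0.027, 0.205, -0.175, 0.564] -1
  -> [448.5 128.9 157.3]
```

Call:
arm_command --rows '[0,0,0.097,0.726,0.198,0,-1,0,0,0.097,0.726,0.198,0,-1,0,0,0.097,0.726,0.198,0,-1]'

```text
t: 2.7
ee_pos: [434.7, -69.5, 299.8]
orientation: [-2.178, -2.264, 0.0]
ft_force: [-0.1, -0.9, 0.1]
width: 0.6
grasp_force: 0.0
```

Call:
arm_command --rows '[0,0,0.097,0.752,-0.029,0,-1,0,0,0.097,0.752,-0.029,0,-1,0,0,0.097,0.752,-0.029,0,-1]'

```text
t: 3.0
ee_pos: [430.3, -9.8, 300.0]
orientation: [2.493, 1.912, -0.0]
ft_force: [-0.4, -0.2, -0.0]
width: 0.6
grasp_force: 0.0
```

Call:
arm_command --rows '[-0.015,0.082,0.054,0.869,-0.112,0.892,-1,-0.015,0.082,0.054,0.869,-0.112,0.892,-1,-0.015,0.082,0.054,0.869,-0.112,0.892,-1,-0.015,0.082,0.054,0.869,-0.112,0.892,-1]'

```text
t: 3.4
ee_pos: [439.4, 57.8, 228.4]
orientation: [-2.527, -1.622, -0.347]
ft_force: [0.7, 0.3, 0.1]
width: 0.3
grasp_force: 0.0
```

Call:
arm_command --rows '[-0.007,0.041,0.028,0.29,-0.142,0.535,-1,-0.007,0.041,0.028,0.29,-0.142,0.535,-1,-0.007,0.041,0.028,0.29,-0.142,0.535,-1]'

```text
t: 3.7
ee_pos: [444.9, 93.4, 193.5]
orientation: [-2.524, -1.465, -0.513]
ft_force: [-0.2, -0.2, 0.4]
width: 0.3
grasp_force: 0.0
```

Call:
arm_command --rows '[-0.007,0.042,0.027,0.205,-0.175,0.564,-1,-0.007,0.042,0.027,0.205,-0.175,0.564,-1,-0.007,0.042,0.027,0.205,-0.175,0.564,-1,-0.007,0.042,0.027,0.205,-0.175,0.564,-1]'

```text
t: 4.1
ee_pos: [450.0, 128.5, 158.4]
orientation: [-2.502, -1.309, -0.671]
ft_force: [-0.7, 0.3, 0.8]
width: 0.6
grasp_force: 0.0
```

```bash
python3 - <<'E'
from h import *
snap("w3");o=ctrl.get_obs();print(o["qpos"].round(3),o["ee_pos"].round(1),o["orientation"].round(3),[load()[0].round(1),load()[1].as_rotvec().round(3)])
print("button",wproj("w3",[480,174,62]),"boss",wproj("w3",[519.5,231,128]))
E
```

```text
[-0.007  0.279  2.259  1.013  0.506 -0.281] [450.4 128.5 158.8] [-2.503 -1.309 -0.673] [array([448.5, 128.9, 157.3]), array([-2.504, -1.304, -0.671])]
button [319.57229233 203.7129065 ] boss [319.23480714  91.69977503]
```

View pics/w3.png

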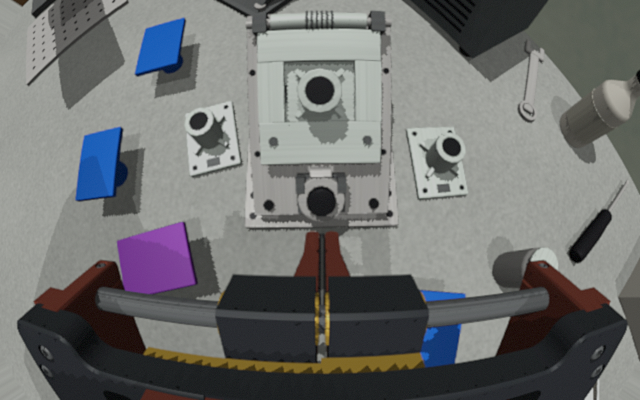

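The wrist view is centred on the fixture. The button top is at (321,202) and the boss mouth at (320,92), both within 2 px of the predictions. The fixture axis is vertical in the picture, so a yaw of 55° is right.

```bash
cat >> h.py <<'E'
n_=np.array([-.5*np.cos(ZP(55)),-.5*np.sin(ZP(55)),.866]);up=np.array([.866*np.cos(ZP(55)),.866*np.sin(ZP(55)),.5])
S=pose(55,30);b=np.array([480,174,62.])+1.5*up+S.apply([0,1.3,0])
def sync():
    o=ctrl.get_obs();save(o["ee_pos"],R.from_rotvec(o["orientation"]))
E
python3 - <<'E'
from h import *
sync();print(b);plan([(b-2*up+27*n_,S)],-1)
E
```

```text
[481.80997345 174.31842914  62.75      ]
1 x [0.0, -0.0, 0.001, -0.012, -0.004, 0.525] -1
2 x [0.0, -0.0, 0.0, -0.012, -0.004, 0.525] -1
  -> [473.1 161.9  85.1]
```

Call:
arm_command --rows '[0,0,0.001,-0.012,-0.004,0.525,-1,0,0,0.001,-0.012,-0.004,0.525,-1]'

```text
t: 4.35
ee_pos: [460.7, 146.2, 118.4]
orientation: [-2.504, -1.301, -0.666]
ft_force: [-0.9, 0.2, -0.9]
width: 0.3
grasp_force: 0.0
```

Call:
arm_command --rows '[0,0,0,-0.012,-0.004,0.525,-1,0,0,0,-0.012,-0.004,0.525,-1,0,0,0,-0.012,-0.004,0.525,-1,0,0,0,-0.012,-0.004,0.525,-1]'

```text
t: 4.75
ee_pos: [472.0, 162.2, 85.9]
orientation: [-2.504, -1.301, -0.675]
ft_force: [-0.8, -0.5, 0.4]
width: 0.6
grasp_force: 0.0
```

```bash
python3 - <<'E'
from h import *
o=ctrl.get_obs();d=S.inv().apply(o["ee_pos"]-b);print("rel b in tool",d.round(1),o["ft_force"].round(1),o["ee_pos"].round(1))
snap("w4");z=np.load("w4.npz");print("boss",wproj("w4",[519.5,231,128]),[darkc("w4",wproj("w4",[519.5,231,128]),thr=t) for t in(40,55,70)])
z3=[darkc("w3",(320,92),thr=t) for t in(40,55,70)];print(z3)
X=wtri([("w3",z3[1][0]),("w4",darkc("w4",wproj("w4",[519.5,231,128]),thr=55)[0])]);print(X, S.inv().apply(X-b))
E
```

```text
rel b in tool [ -1.9  -1.1 -27.9] [-0.8 -0.5  0.4] [472.  162.2  85.9]
boss [319.73621296  79.80430694] [(array([412.10344828,  54.31034483]), np.int32(29)), (array([307.,  38.]), np.int32(21)), (array([319.21333333,  38.44444444]), np.int32(225))]
[(array([319.16909091,  90.21818182]), np.int32(550)), (array([319.2788296,  90.0757315]), np.int32(581)), (array([319.29284526,  90.10815308]), np.int32(601))]
[484.35071133 181.03074065 223.00450638] [  86.15107568   -1.76877309 -135.30661805]
```

Call:
arm_command --rows '[0,0,0,0,0.01,0.1,-1,0,0,0,0,0.01,0.1,-1]'

```text
t: 5.0
ee_pos: [475.1, 165.3, 78.7]
orientation: [-2.505, -1.299, -0.675]
ft_force: [-0.9, -0.8, 4.7]
width: 0.2
grasp_force: 2.0
```

Call:
arm_command --rows '[0,0,0,0,0,0.03,-1,0,0,0,0,0,0.03,-1]'

```text
t: 5.2
ee_pos: [475.6, 165.9, 77.3]
orientation: [-2.505, -1.298, -0.677]
ft_force: [-7.4, -7.4, 23.4]
width: 0.8
grasp_force: 12.7
```

Call:
arm_command --rows '[0,0,0,0,0,0.03,-1,0,0,0,0,0,0.03,-1]'

```text
t: 5.4
ee_pos: [475.7, 166.2, 76.7]
orientation: [-2.505, -1.297, -0.679]
ft_force: [-20.4, -23.1, 55.1]
width: 0.7
grasp_force: 31.6
```

Call:
arm_command --rows '[0,0,0,0,0,-0.2,-1,0,0,0,0,0,-0.2,-1]'

```text
t: 5.6
ee_pos: [471.6, 159.8, 88.9]
orientation: [-2.506, -1.299, -0.676]
ft_force: [-0.1, 0.2, -0.1]
width: 0.7
grasp_force: 0.0
```

```bash
python3 - <<'E'
from h import *
snap("w5")
s,_=ctrl.get_image("scene");a=cv2.resize(s[130:260,340:480],(560,520),interpolation=3);w=cv2.resize(np.load("w5.npz")["p"],(240,150));a[:150,:240]=w
cv2.imwrite("pics/s5.png",a[:,:,::-1]);print(ctrl.get_obs()["ee_pos"],ctrl.get_obs()["ft_force"])
E
```

```text
[471.72060501 160.32978753  87.51958029] [ 0.82928387 -0.68226624 -0.00607619]
```

View pics/s5.png

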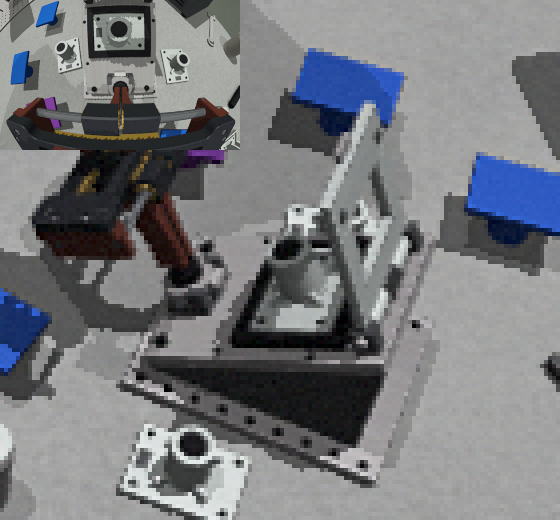

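The lid stands open at its stop and the casting's boss is free. The gripper is clear, just in front of the fixture.

```bash
python3 - <<'E'
from h import *
print("pressed rel",S.inv().apply(np.array([475.6,165.9,77.3])-b).round(1))
sync();plan([(b+20*up+100*n_,S)],1)
z=np.load("w5.npz");X=b+94*up+18.5*n_;print(wproj("w5",X),[darkc("w5",wproj("w5",X),thr=t) for t in(30,45,60)])
E
```

```text
pressed rel [ -1.8  -0.3 -17.8]
3 x [0.001, -0.001, -0.001, 0.283, 0.004, -0.874] 1
  -> [463.1 147.5 159.4]
[320.59023427  75.76457646] [(array([261.05714286,  50.37142857]), np.int32(35)), (array([371.675,  47.75 ]), np.int32(40)), (array([267.46875   ,  85.01041667]), np.int32(96))]
```

Call:
arm_command --rows '[0,0,0,0.283,0.004,-0.874,1,0,0,0,0.283,0.004,-0.874,1,0,0,0,0.283,0.004,-0.874,1,0,0,0,0.283,0.004,-0.874,1]'

```text
t: 6.1
ee_pos: [463.1, 147.9, 158.7]
orientation: [-2.506, -1.299, -0.673]
ft_force: [-0.1, 0.4, 0.2]
width: 28.9
grasp_force: 0.0
```

```bash
python3 - <<'E'
from h import *
snap("w6")
X=b+94*up+23*n_
for f in("w5","w6"):
    print(wproj(f,X).round(1))
A=[cv2.resize(np.load(f+".npz")["p"][20:150,230:410],None,fx=2.2,fy=2.2) for f in("w5","w6")]
cv2.imwrite("pics/c56.png",np.hstack(A)[:,:,::-1])
E
```

```text
[320.6  74.8]
[321.1 116.5]
```

View pics/c56.png

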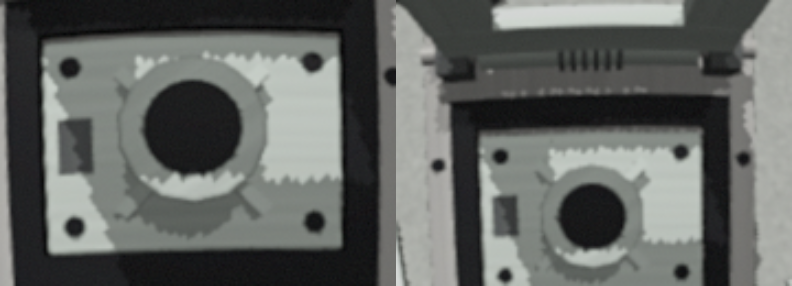

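The boss mouth is at (317.7,76.8) in w5 and (319.1,118.2) in w6. The 84 mm side lies across the slope, as assumed.

```bash
python3 - <<'E'
from h import *
obs=[("w5",(317.7,76.8)),("w6",(319.1,118.2)),("w3",(319.3,90.1))]
for o in (obs[:2],obs):
    X=wtri(o);print(X.round(1),"rel b tool",S.inv().apply(X-b).round(1))
# with plane n=23 assumed, lateral position from each view
for f,u in obs:
    o,d=wray(f,u);k=((b+23*n_-o)@n_)/(d@n_);print(f,S.inv().apply(o+k*d-b).round(1))
c=b+94*up+23*n_;T=pose(55,38)
for h in(60,-14): print(q(c+h*n_,T),end=' ')
E
```

```text
[519.7 230.9 130.5] rel b tool [ 92.8  -1.4 -24.6]
[519.8 231.  130.2] rel b tool [ 92.8  -1.4 -24.3]
w5 [ 93.   -1.4 -23. ]
w6 [ 92.8  -1.4 -23. ]
w3 [ 92.7  -1.6 -23. ]
[ 0.17  0.26  2.22  1.27  0.48 -0.33] [ 0.23  0.42  2.21  1.6   0.42 -0.65]
```

```bash
cat >> h.py <<'E'
C=b+S.apply([92.8,-1.4,-24]);T=pose(55,38)
E
python3 - <<'E'
from h import *
sync();plan([(C+55*n_,T),(C-13*n_,T)],1)
E
```

```text
3 x [0.0, 0.044, -0.001, 0.918, -0.013, 0.247] 1
  -> [504.1 208.6 177.6]
3 x [0.0, 0.0, -0.0, -0.118, -0.0, 0.842] 1
  -> [523.6 236.4 118.6]
```

Call:
arm_command --rows '[0,0.044,-0.001,0.918,-0.013,0.247,1,0,0.044,-0.001,0.918,-0.013,0.247,1,0,0.044,-0.001,0.918,-0.013,0.247,1,0,0.044,-0.001,0.918,-0.013,0.247,1,0,0.044,-0.001,0.918,-0.013,0.247,1]'

```text
t: 6.65
ee_pos: [503.0, 208.1, 176.4]
orientation: [-2.411, -1.254, -0.824]
ft_force: [-0.3, -0.6, 0.1]
width: 73.0
grasp_force: 0.0
```

```bash
python3 - <<'E'
from h import *
o=ctrl.get_obs();print(S.inv().apply(o["ee_pos"]-C).round(1),o["width"],np.degrees((T.inv()*R.from_rotvec(o["orientation"])).as_rotvec()).round(1),o["qpos"].round(2))
sync();plan([(C-13*n_,T)],1)
E
```

```text
[ -1.5  -0.6 -54.6] 72.97636765189378 [ 0.1 -0.2  0.1] [ 0.12  0.33  2.18  1.29  0.49 -0.4 ]
3 x [-0.0, 0.001, -0.0, -0.096, 0.009, 0.839] 1
  -> [523.6 236.4 118.7]
```

Call:
arm_command --rows '[0,0,0,-0.03,0.003,0.25,1,0,0,0,-0.055,0.005,0.48,1,0,0.001,0,-0.075,0.007,0.66,1,0,0.001,0,-0.096,0.009,0.839,1,0,0.001,0,-0.096,0.009,0.839,1]'

```text
t: 7.15
ee_pos: [524.0, 236.4, 118.3]
orientation: [-2.409, -1.252, -0.827]
ft_force: [-0.5, 0.0, -0.3]
width: 87.9
grasp_force: 0.0
```

```bash
python3 - <<'E'
from h import *
o=ctrl.get_obs();print(S.inv().apply(o["ee_pos"]-C).round(1),o["width"],o["ft_force"].round(1))
E
```

```text
[-0.1  0.3 13.4] 87.89196628244656 [-0.5  0.  -0.3]
```

Call:
arm_command --rows '[0,0,0,0,0,0,-1,0,0,0,0,0,0,-1,0,0,0,0,0,0,-1,0,0,0,0,0,0,-1,0,0,0,0,0,0,-1]'

```text
t: 7.65
ee_pos: [525.0, 236.7, 120.6]
orientation: [-2.408, -1.252, -0.833]
ft_force: [-0.3, -0.3, 0.3]
width: 51.6
grasp_force: 0.0
```

Call:
arm_command --rows '[0,0,0,0,0,0,-1,0,0,0,0,0,0,-1,0,0,0,0,0,0,-1,0,0,0,0,0,0,-1,0,0,0,0,0,0,-1]'

```text
t: 8.15
ee_pos: [524.7, 237.0, 120.3]
orientation: [-2.407, -1.252, -0.832]
ft_force: [-2.5, 0.0, 3.9]
width: 33.5
grasp_force: 30.0
```

```bash
python3 - <<'E'
from h import *
o=ctrl.get_obs();p=o["ee_pos"];print(S.inv().apply(p-C).round(1),o["width"],o["ft_force"].round(1))
sync();plan([(p+15*n_,T),(p+75*n_,T)],-1)
E
```

```text
[ 1.8  0.6 12.1] 33.47803837555778 [-2.5  0.   3.9]
2 x [-0.0, -0.001, -0.0, 0.027, -0.0, -0.186] -1
  -> [520.5 230.9 133.4]
3 x [-0.0, 0.0, -0.0, 0.103, -0.0, -0.742] -1
  -> [503.3 206.3 185.3]
```

Call:
arm_command --rows '[0,0,0,0.007,0,-0.05,-1,0,0,0,0.014,0,-0.1,-1,0,0,0,0.02,0,-0.14,-1,0,0,0,0.027,0,-0.186,-1,0,0,0,0.027,0,-0.186,-1]'

```text
t: 8.65
ee_pos: [520.6, 230.2, 133.5]
orientation: [-2.409, -1.252, -0.832]
ft_force: [0.6, -0.4, -2.6]
width: 33.4
grasp_force: 30.0
```

Call:
arm_command --rows '[0,0,0,0.02,0,-0.15,-1,0,0,0,0.05,0,-0.35,-1,0,0,0,0.08,0,-0.55,-1,0,0,0,0.103,0,-0.742,-1,0,0,0,0.103,0,-0.742,-1]'

```text
t: 9.15
ee_pos: [503.5, 205.5, 186.3]
orientation: [-2.408, -1.253, -0.835]
ft_force: [-0.3, -0.3, -3.2]
width: 33.6
grasp_force: 30.0
```

```bash
python3 - <<'E'
from h import *
o=ctrl.get_obs();p=o["ee_pos"];print(p.round(1),o["width"],o["ft_force"].round(1),o["moment"].round(2))
z=np.load("w1.npz");g=cv2.cvtColor(z["p"],cv2.COLOR_RGB2GRAY)
# tray outline: bright component, min-area rectangle on the z=14 plane
for thr in(172,178,185):
    m=np.zeros_like(g);m[30:170,290:460]=(g[30:170,290:460]>thr);m=cv2.morphologyEx(m,cv2.MORPH_CLOSE,np.ones((5,5)))
    n,l,s,c=cv2.connectedComponentsWithStats(m);i=1+np.argmax(s[1:,4])
    ct=max(cv2.findContours((l==i).astype(np.uint8),0,1)[0],key=cv2.contourArea)[:,0]
    W=np.array([wplane("w1",u,14)[:2] for u in ct]).astype(np.float32);print(thr,s[i],cv2.minAreaRect(W))
E
```

```text
[503.5 205.5 186.3] 33.59834020053976 [-0.3 -0.3 -3.2] [-0.53  0.29  0.01]
172 [  301    41   146   116 14773] ((577.0835571289062, -192.99925231933594), (160.77093505859375, 206.4774932861328), 68.43738555908203)
178 [  302    41   145   115 14582] ((576.9849243164062, -193.09295654296875), (160.0101318359375, 205.05006408691406), 68.21467590332031)
185 [  302    41   144   115 14241] ((576.8333129882812, -193.05276489257812), (159.5005340576172, 204.2355194091797), 68.17591857910156)
```

```bash
cat >> h.py <<'E'
TH=68.2;PT=pose(TH)*S.inv()*T;px_=np.array([np.cos(ZP(TH)),np.sin(ZP(TH)),0]);py_=np.array([-px_[1],px_[0],0])
F=np.array([577,-193.05,4])-39*px_-50*py_   # pocket floor centre
G=F+1.8*px_+np.array([0,0,35.9])            # TCP with casting on the floor
E
python3 - <<'E'
from h import *
print(F,G,q(G,PT));sync();plan([([470,120,250],T),([540,-100,240],PT),(G+[0,0,75],PT)],-1,25)
E
```

```text
[ 608.94094576 -247.82933903    4.        ] [ 609.60940786 -246.15806454   39.9       ] [-0.44  0.7   1.7   0.2   0.76 -0.21]
2 x [0.0, -0.001, -0.0, -0.192, 0.136, -0.658] -1
3 x [0.001, -0.0, -0.0, -0.195, 0.136, -0.656] -1
  -> [470. 120. 250.]
2 x [0.01, -0.055, -0.023, -0.485, 0.764, -0.328] -1
2 x [0.009, -0.056, -0.023, -0.59, 0.716, -0.258] -1
3 x [0.01, -0.055, -0.022, -0.677, 0.665, -0.165] -1
  -> [ 540. -100.  240.]
3 x [-0.0, -0.0, -0.0, -0.788, 0.744, 0.678] -1
4 x [-0.0, -0.0, -0.0, -0.789, 0.744, 0.678] -1
  -> [ 609.6 -246.2  114.9]
```

Call:
arm_command --rows '[0,0,0,-0.096,0.068,-0.33,-1,0,0,0,-0.192,0.136,-0.658,-1,0,0,0,-0.192,0.136,-0.658,-1]'

```text
t: 9.45
ee_pos: [486.8, 162.0, 217.9]
orientation: [-2.409, -1.251, -0.835]
ft_force: [-0.7, 0.4, -3.3]
width: 33.7
grasp_force: 30.0
```

Call:
arm_command --rows '[0,0,0,-0.1,0.068,-0.33,-1,0,0,0,-0.195,0.136,-0.656,-1,0,0,0,-0.195,0.136,-0.656,-1]'

```text
t: 9.75
ee_pos: [470.5, 119.4, 249.5]
orientation: [-2.409, -1.252, -0.835]
ft_force: [0.0, 0.3, -3.6]
width: 33.4
grasp_force: 30.0
```

Call:
arm_command --rows '[0.005,-0.027,-0.012,-0.24,0.38,-0.16,-1,0.01,-0.055,-0.023,-0.485,0.764,-0.328,-1,0.01,-0.055,-0.023,-0.485,0.764,-0.328,-1]'

```text
t: 10.05
ee_pos: [497.1, 45.2, 245.8]
orientation: [-2.469, -1.415, -0.632]
ft_force: [-0.3, 1.4, -2.1]
width: 33.6
grasp_force: 30.0
```

Call:
arm_command --rows '[0.005,-0.028,-0.012,-0.3,0.36,-0.13,-1,0.009,-0.056,-0.023,-0.59,0.716,-0.258,-1,0.009,-0.056,-0.023,-0.59,0.716,-0.258,-1]'

```text
t: 10.35
ee_pos: [519.5, -27.2, 241.8]
orientation: [-2.511, -1.57, -0.413]
ft_force: [-0.1, 1.5, -2.5]
width: 33.4
grasp_force: 30.0
```

Call:
arm_command --rows '[0.005,-0.027,-0.011,-0.34,0.33,-0.08,-1,0.01,-0.055,-0.022,-0.677,0.665,-0.165,-1,0.01,-0.055,-0.022,-0.677,0.665,-0.165,-1,0.01,-0.055,-0.022,-0.677,0.665,-0.165,-1]'

```text
t: 10.75
ee_pos: [539.3, -97.7, 237.1]
orientation: [-2.529, -1.71, -0.181]
ft_force: [-0.1, 0.1, -3.6]
width: 33.4
grasp_force: 30.0
```

```bash
python3 - <<'E'
from h import *
o=ctrl.get_obs();print(o["ee_pos"].round(1),o["width"],o["ft_force"].round(1),np.degrees((PT.inv()*R.from_rotvec(o["orientation"])).as_rotvec()).round(1))
sync();plan([(G+[0,0,75],PT)],-1)
E
```

```text
[539.3 -97.7 237.1] 33.394654646593196 [-0.1  0.1 -3.6] [0.1 0.3 0.1]
3 x [-0.0, -0.001, -0.0, -0.8, 0.756, 0.653] -1
4 x [-0.001, -0.001, -0.001, -0.798, 0.756, 0.656] -1
  -> [ 609.6 -246.2  114.9]
```

Call:
arm_command --rows '[0,0,0,-0.4,0.378,0.326,-1,0,-0.001,0,-0.8,0.756,0.653,-1,0,-0.001,0,-0.8,0.756,0.653,-1]'

```text
t: 11.05
ee_pos: [573.9, -174.6, 173.1]
orientation: [-2.532, -1.707, -0.173]
ft_force: [-0.4, 0.4, -3.2]
width: 33.4
grasp_force: 30.0
```

Call:
arm_command --rows '[0,0,0,-0.35,0.33,0.29,-1,0,-0.001,0,-0.65,0.62,0.54,-1,-0.001,-0.001,-0.001,-0.798,0.756,0.656,-1,-0.001,-0.001,-0.001,-0.798,0.756,0.656,-1,-0.001,-0.001,-0.001,-0.798,0.756,0.656,-1]'

```text
t: 11.55
ee_pos: [609.5, -247.1, 117.3]
orientation: [-2.535, -1.718, -0.176]
ft_force: [-0.3, -0.3, -2.1]
width: 33.9
grasp_force: 30.0
```

```bash
python3 - <<'E'
from h import *
o=ctrl.get_obs();print((o["ee_pos"]-G).round(1),o["width"],o["ft_force"].round(1),np.degrees((PT.inv()*R.from_rotvec(o["orientation"])).as_rotvec()).round(1))
snap("w7");p=np.load("w7.npz")["p"].copy()
def quad(c,a,bb,col):
    pts=[wproj("w7",c+sx*a*px_+sy*bb*py_) for sx,sy in((1,1),(1,-1),(-1,-1),(-1,1))]
    cv2.polylines(p,[np.round(pts).astype(np.int32)],True,col,1)
quad(F+[0,0,10],37,48,(255,0,0));quad(np.array([577,-193.05,14.]),80,102,(0,0,255))
z=o["ee_pos"]-[0,0,35.9-8]-1.8*px_;quad(z,31,42,(0,160,0))
cv2.imwrite("pics/w7o.png",cv2.resize(p[20:360,140:560],None,fx=1.75,fy=1.75,interpolation=cv2.INTER_CUBIC)[:,:,::-1])
E
```

```text
[-0.1 -1.  77.4] 33.94520843305618 [-0.3 -0.3 -2.1] [-0.1 -0.2 -0.1]
```

View pics/w7o.png

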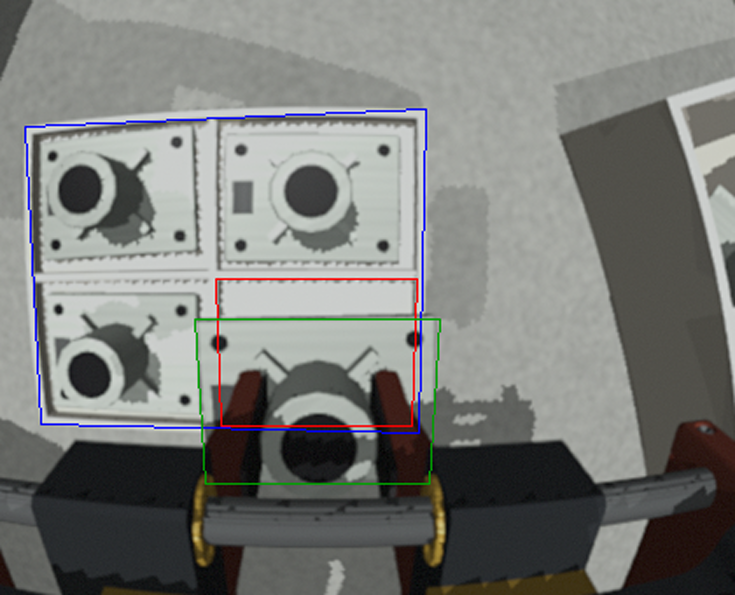

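The tray outline and pocket overlays match the picture. The held casting sits squarely over the pocket, with its flange edge at row 320 of the crop as predicted.

```bash
python3 - <<'E'
from h import *
sync();plan([(G+[0,0,35],PT),(G+[0,0,6],PT),(G+[0,0,2],PT)],-1)
E
```

```text
2 x [0.001, 0.001, 0.001, -0.063, -0.009, 0.533] -1
  -> [ 609.6 -246.2   74.9]
2 x [0.0, 0.0, -0.0, -0.05, 0.0, 0.359] -1
  -> [ 609.6 -246.1   45.9]
2 x [0.0, 0.0, -0.0, -0.007, 0.0, 0.05] -1
  -> [ 609.6 -246.1   41.9]
```

Call:
arm_command --rows '[0.001,0.001,0.001,-0.03,-0.005,0.26,-1,0.001,0.001,0.001,-0.063,-0.009,0.533,-1,0.001,0.001,0.001,-0.063,-0.009,0.533,-1]'

```text
t: 11.9
ee_pos: [608.1, -245.6, 72.9]
orientation: [-2.531, -1.712, -0.173]
ft_force: [-0.0, 0.5, -3.3]
width: 33.7
grasp_force: 30.0
```

Call:
arm_command --rows '[0,0,0,-0.017,0,0.12,-1,0,0,0,-0.033,0,0.24,-1,0,0,0,-0.05,0,0.359,-1,0,0,0,-0.05,0,0.359,-1,0,0,0,-0.05,0,0.359,-1]'

```text
t: 12.4
ee_pos: [609.9, -247.8, 45.0]
orientation: [-2.535, -1.713, -0.176]
ft_force: [-0.8, -0.0, -3.1]
width: 33.6
grasp_force: 30.0
```

```bash
python3 - <<'E'
from h import *
o=ctrl.get_obs();print((o["ee_pos"]-G).round(1),o["width"],o["ft_force"].round(1),o["moment"].round(2),np.degrees((PT.inv()*R.from_rotvec(o["orientation"])).as_rotvec()).round(1))
E
```

```text
[ 0.3 -1.6  5.1] 33.56835245179826 [-0.8 -0.  -3.1] [-0.21  0.04  0.01] [-0.  -0.1  0.1]
```

Call:
arm_command --rows '[0,0,0,-0.004,0,0.03,-1,0,0,0,-0.004,0,0.03,-1,0,0,0,-0.004,0,0.03,-1]'

```text
t: 12.7
ee_pos: [610.0, -247.9, 42.9]
orientation: [-2.535, -1.713, -0.176]
ft_force: [0.8, -0.3, -3.2]
width: 33.3
grasp_force: 30.0
```

Call:
arm_command --rows '[0,0,0,-0.003,0,0.02,-1,0,0,0,-0.003,0,0.02,-1,0,0,0,-0.003,0,0.02,-1]'

```text
t: 13.0
ee_pos: [610.1, -248.0, 42.0]
orientation: [-2.535, -1.713, -0.176]
ft_force: [-3.3, 0.2, 5.3]
width: 33.5
grasp_force: 30.0
```

Call:
arm_command --rows '[0,0,0,-0.001,0,0.01,-1,0,0,0,-0.001,0,0.01,-1]'

```text
t: 13.2
ee_pos: [610.1, -248.0, 42.0]
orientation: [-2.535, -1.714, -0.176]
ft_force: [-6.4, 0.4, 12.0]
width: 33.8
grasp_force: 30.0
```

Call:
arm_command --rows '[0,0,0,0,0,0,0,0,0,0,0,0,0,0.4,0,0,0,0,0,0,0.4,0,0,0,0,0,0,0.4,0,0,0,0,0,0,0.4]'

```text
t: 13.7
ee_pos: [610.0, -247.8, 40.1]
orientation: [-2.535, -1.713, -0.176]
ft_force: [0.5, -0.1, -0.5]
width: 61.3
grasp_force: 0.0
```

```bash
python3 - <<'E'
from h import *
o=ctrl.get_obs();print((o["ee_pos"]-G).round(1),o["width"],o["ft_force"].round(1))
sync();p,r=load();plan([(p+[0,0,75],PT),(p+[0,0,130]-30*px_,PT)],0.4)
E
```

```text
[ 0.4 -1.6  0.2] 61.3310333412355 [ 0.5 -0.1 -0.5]
3 x [0.0, 0.0, -0.001, 0.129, 0.0, -0.929] 0.4
  -> [ 610.  -247.8  115.2]
3 x [0.0, 0.0, 0.0, -0.276, 0.0, -0.732] 0.4
  -> [ 598.8 -275.6  170.1]
```

Call:
arm_command --rows '[0,0,0,0.03,0,-0.22,0.4,0,0,0,0.065,0,-0.47,0.4,0,0,0,0.1,0,-0.72,0.4,0,0,0,0.129,0,-0.929,0.4]'

```text
t: 14.1
ee_pos: [610.4, -248.1, 117.7]
orientation: [-2.536, -1.714, -0.177]
ft_force: [0.3, 0.7, -0.2]
width: 61.5
grasp_force: 0.0
```

Call:
arm_command --rows '[0,0,0,-0.276,0,-0.732,0.4,0,0,0,-0.276,0,-0.732,0.4,0,0,0,-0.276,0,-0.732,0.4,0,0,0,-0.276,0,-0.732,0.4]'

```text
t: 14.5
ee_pos: [598.3, -275.2, 169.9]
orientation: [-2.535, -1.712, -0.176]
ft_force: [0.1, 1.2, -0.0]
width: 61.2
grasp_force: 0.0
```

```bash
python3 - <<'E'
from h import *
snap("w8");s,_=ctrl.get_image("scene")
a=cv2.resize(s[160:300,220:460],(790,460),interpolation=3);w=np.load("w8.npz")["p"][20:330,120:520];a[:201,:260]=cv2.resize(w,(260,201),interpolation=cv2.INTER_AREA)
cv2.imwrite("pics/fin.png",a[:,:,::-1]);print(ctrl.get_obs()["ft_force"],ctrl.get_obs()["t"])
# flange-top heights from wrist depth over the placed casting: corners
z=np.load("w8.npz");c=F+[0,0,12]
for sx,sy in((1,1),(1,-1),(-1,1),(-1,-1)):
    u=wproj("w8",c+sx*24*px_+sy*30*py_);i,j=np.round(u).astype(int)
    if 0<=j<400 and 0<=i<640:
        o,d=wray("w8",u);fw=wray("w8",(321.65,198.51))[1];D=np.median(z["d"][j-1:j+2,i-1:i+2]);print(u.round(),(o+d*D/(d@fw)).round(1))
E
```

```text
[-0.10162266  0.60385381  0.05894325] 14.6
[291. 157.] [ 589.5 -214.3   11.5]
[351. 157.] [ 646.  -236.9   12.1]
[291. 205.] [ 571.5 -259.5   11.7]
[351. 205.] [ 628.  -282.1   12. ]
```

View pics/fin.png

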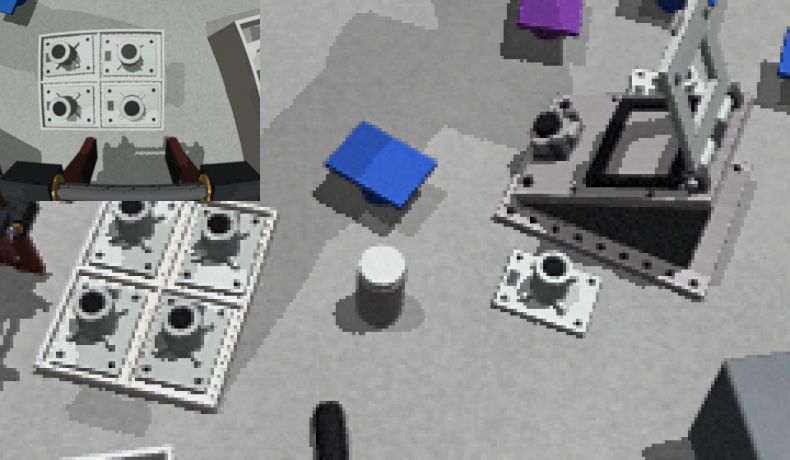

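The casting sits flat in its pocket, with the flange top at about 12 mm at all four corners. The nest is empty, the lid is open, the castings and the can in view stand where they were, and the gripper is clear.

```bash
python3 -c "
from workcell import ctrl
print(ctrl.close_job())"
```

```text
the job is handed in; nothing more can be done
None
```

The job is handed in: I pressed the release button, the lid sprang open and stayed open, and the casting now lies flat in the free tray pocket, with nothing else touched; it took about 15 s of robot time.

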